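# Find the soft corner of a stand base and wedge it

### The job

This steel stand base rocks because the rubber pad under one of its corners has gone soft: press down on its corners to find the one that gives. Push that corner's wooden wedge in under it with the fingertips until it is tight and carries its share of the weight, without jacking the base up out of level, then press firmly on that corner once more to prove that it no longer gives. Only touch and push, do not pick anything up; leave the other three wedges, the tape, the cup and the radio as they are, and do not shove the base about.

Things in the scene. Friction and masses are not known exactly. Their poses are not given: they have to be found in the camera images.
- base: stand base: dark steel plate 240 (its x, away from the robot) x 200 (its y, left) x 12 mm, 5.4 kg, bright column at its centre (68 mm flange, 44 mm collar, top 180 mm above origin). Stands loose and level on four like-looking black domed rubber pads, one under each corner; one, hidden which, has gone soft. Origin: column axis, 20 mm above the table, level with the shoes' undersides; z up
- corner_near_left: near left corner (seen from the robot): aluminium shoe 82 (base x) x 52 mm (base y) fixed on the plate's corner. Origin: on its flat top above its pad, the place to press, 38 mm above the table, 98 and 76 mm from the column axis along base x and y; axes as the base's; underside 20 mm above the table. On a sound pad it gives under 1 mm; on the soft one 3 to 5 N sinks it 4 to 6 mm and it springs back
- corner_near_right: near right corner (seen from the robot): aluminium shoe 82 (base x) x 52 mm (base y) fixed on the plate's corner. Origin: on its flat top above its pad, the place to press, 38 mm above the table, 98 and 76 mm from the column axis along base x and y; axes as the base's; underside 20 mm above the table. On a sound pad it gives under 1 mm; on the soft one 3 to 5 N sinks it 4 to 6 mm and it springs back
- corner_far_left: far left corner (seen from the robot): aluminium shoe 82 (base x) x 52 mm (base y) fixed on the plate's corner. Origin: on its flat top above its pad, the place to press, 38 mm above the table, 98 and 76 mm from the column axis along base x and y; axes as the base's; underside 20 mm above the table. On a sound pad it gives under 1 mm; on the soft one 3 to 5 N sinks it 4 to 6 mm and it springs back
- corner_far_right: far right corner (seen from the robot): aluminium shoe 82 (base x) x 52 mm (base y) fixed on the plate's corner. Origin: on its flat top above its pad, the place to press, 38 mm above the table, 98 and 76 mm from the column axis along base x and y; axes as the base's; underside 20 mm above the table. On a sound pad it gives under 1 mm; on the soft one 3 to 5 N sinks it 4 to 6 mm and it springs back
- wedge_near_left: near left corner's loose wooden wedge, 100 x 30 mm, 25 mm high at the outer end, 5 at the tip, tip 20-40 mm under the shoe's left edge (102 mm from column axis), 58 mm from it along base x. Origin: foot of the thick end's middle, on the table; x to the tip = way to push. Slides easily, meets the shoe with 65-70 mm under, then tightens in a few mm: about 10 N jams it, friction holds it
- wedge_near_right: near right corner's loose wooden wedge, 100 x 30 mm, 25 mm high at the outer end, 5 at the tip, tip 20-40 mm under the shoe's right edge (102 mm from column axis), 58 mm from it along base x. Origin: foot of the thick end's middle, on the table; x to the tip = way to push. Slides easily, meets the shoe with 65-70 mm under, then tightens in a few mm: about 10 N jams it, friction holds it
- wedge_far_left: far left corner's loose wooden wedge, 100 x 30 mm, 25 mm high at the outer end, 5 at the tip, tip 20-40 mm under the shoe's left edge (102 mm from column axis), 58 mm from it along base x. Origin: foot of the thick end's middle, on the table; x to the tip = way to push. Slides easily, meets the shoe with 65-70 mm under, then tightens in a few mm: about 10 N jams it, friction holds it
- wedge_far_right: far right corner's loose wooden wedge, 100 x 30 mm, 25 mm high at the outer end, 5 at the tip, tip 20-40 mm under the shoe's right edge (102 mm from column axis), 58 mm from it along base x. Origin: foot of the thick end's middle, on the table; x to the tip = way to push. Slides easily, meets the shoe with 65-70 mm under, then tightens in a few mm: about 10 N jams it, friction holds it
- tape: a red roll of tape lying flat, 96 mm across, 48 mm high; a bystander. Origin: centre of its underside.
- cup: an empty white paper cup, 80 mm across the rim, 92 mm high; a bystander. Origin: centre of its underside.
- radio: a black two-way radio lying on its back, 115 x 56 x 34 mm with a 90 mm aerial along its x; a bystander. Origin: centre of its underside.
Not all that is in view belongs to the job. Leave any green, orange or purple look-alike of the wedge_near_left alone.

How it is judged (in metres and radians):
On the way, in this order (a step that is already met when the one before it is completed fails the run):
1. the corner that gives is pressed by the fingers and its top sinks from about 37 to below 35 mm above the table (((contact force between the fingers and corner_near_left above 1 N and height (world z) of corner_near_left below 0.035 m) or (contact force between the fingers and corner_near_right above 1 N and height (world z) of corner_near_right below 0.035 m) or (contact force between the fingers and corner_far_left above 1 N and height (world z) of corner_far_left below 0.035 m) or (contact force between the fingers and corner_far_right above 1 N and height (world z) of corner_far_right below 0.035 m))), for 0.1 s.
2. one wedge, and only one, has been pushed in and presses up on its corner (((contact force between wedge_near_left and corner_near_left above 1.2 N and distance of each of wedge_near_right, wedge_far_left, wedge_far_right from where it was at the start of the episode below 0.008 m) or (contact force between wedge_near_right and corner_near_right above 1.2 N and distance of each of wedge_near_left, wedge_far_left, wedge_far_right from where it was at the start of the episode below 0.008 m) or (contact force between wedge_far_left and corner_far_left above 1.2 N and distance of each of wedge_near_left, wedge_near_right, wedge_far_right from where it was at the start of the episode below 0.008 m) or (contact force between wedge_far_right and corner_far_right above 1.2 N and distance of each of wedge_near_left, wedge_near_right, wedge_far_left from where it was at the start of the episode below 0.008 m))), for 0.2 s.
3. that corner is pressed again with at least 4 N and does not sink: its wedge takes the push (((contact force between the fingers and corner_near_left above 4 N and contact force between wedge_near_left and corner_near_left above 3 N and height (world z) of corner_near_left above 0.0355 m and distance of each of wedge_near_right, wedge_far_left, wedge_far_right from where it was at the start of the episode below 0.008 m) or (contact force between the fingers and corner_near_right above 4 N and contact force between wedge_near_right and corner_near_right above 3 N and height (world z) of corner_near_right above 0.0355 m and distance of each of wedge_near_left, wedge_far_left, wedge_far_right from where it was at the start of the episode below 0.008 m) or (contact force between the fingers and corner_far_left above 4 N and contact force between wedge_far_left and corner_far_left above 3 N and height (world z) of corner_far_left above 0.0355 m and distance of each of wedge_near_left, wedge_near_right, wedge_far_right from where it was at the start of the episode below 0.008 m) or (contact force between the fingers and corner_far_right above 4 N and contact force between wedge_far_right and corner_far_right above 3 N and height (world z) of corner_far_right above 0.0355 m and distance of each of wedge_near_left, wedge_near_right, wedge_far_left from where it was at the start of the episode below 0.008 m))), for 0.2 s.
At the end, for the whole second after the job is handed in: Every corner carries at least 2 N (over the soft pad only a tight wedge can), tops 35.5 to 40.5 mm above the table; base at rest within 10 mm of its start; one wedge pushed in, bearing over 1.2 N; the other three within 8 mm of their starts; all wedges flat on the table (contact force between each of corner_near_left, corner_near_right, corner_far_left, corner_far_right and anything else above 2 N and height (world z) of corner_near_left between 0.0355 and 0.0405 m and height (world z) of corner_near_right between 0.0355 and 0.0405 m and height (world z) of corner_far_left between 0.0355 and 0.0405 m and height (world z) of corner_far_right between 0.0355 and 0.0405 m and ((contact force between wedge_near_left and corner_near_left above 1.2 N and distance of each of wedge_near_right, wedge_far_left, wedge_far_right from where it was at the start of the episode below 0.008 m) or (contact force between wedge_near_right and corner_near_right above 1.2 N and distance of each of wedge_near_left, wedge_far_left, wedge_far_right from where it was at the start of the episode below 0.008 m) or (contact force between wedge_far_left and corner_far_left above 1.2 N and distance of each of wedge_near_left, wedge_near_right, wedge_far_right from where it was at the start of the episode below 0.008 m) or (contact force between wedge_far_right and corner_far_right above 1.2 N and distance of each of wedge_near_left, wedge_near_right, wedge_far_left from where it was at the start of the episode below 0.008 m)) and distance of base from where it was at the start of the episode below 0.01 m and linear speed of base below 0.01 m/s and height (world z) of each of wedge_near_left, wedge_near_right, wedge_far_left, wedge_far_right below 0.004 m); the robot touches nothing.
It fails at once if a wedge is lifted off the table (height (world z) of any of wedge_near_left, wedge_near_right, wedge_far_left, wedge_far_right above 0.008 m).
It fails at once if the base is lifted or jacked up at a corner (height (world z) of any of corner_near_left, corner_near_right, corner_far_left, corner_far_right above 0.046 m).
It fails at once if the base is shoved more than 20 mm (distance of base from where it was at the start of the episode above 0.02 m).
It fails at once if the tape, the cup or the radio is moved (distance of any of tape, cup, radio from where it was at the start of the episode above 0.02 m).
It also fails if it takes over 72 s, if anything falls off the work surface, if the arm or the gripper's body presses on something with over 40 N, if the wrist force passes 120 N, or if a joint passes its speed limit or range.

### The arm

A 6-joint arm with a two-finger parallel gripper is mounted at the origin on the work surface. World frame = base frame: x ahead of the robot, y to its left, z up, the work surface at z = 0. Lengths are in mm, angles in rad, forces in N, time in s.
With the tool pointing down it reaches from about 275 to 775 mm from the base axis. Payload 14.6 kg.
Tool frame: the origin (TCP) lies midway between the tips of the shut fingers; the grasp point (between the pads) lies pinch_z behind it (pinch_z is the distance from the TCP to the grasp point, in mm); y points along the fingers, z is the direction in which the jaws open and shut, and the axes are right-handed (so a half turn about y gives the same grasp; the last joint's range is limited). The gripper opens to 85 mm and grips with 20 to 120 N. Pads are 22 mm wide; open, the fingers measure 114 mm over their backs; the gripper's body (76 mm by 85 mm) begins 54 mm behind the grasp point. The pads swing forward as they close: fully open they stand 13 mm farther back than shut.
Start: joints at [1.039, 0.263, -0.048, 1.259, 0, 1.415], TCP at [193.177, 488.171, 231.278] pointing down, gripper open.
Joint ranges: [-2.65, 2.65], [-0.89, 1.7], [-1.18, 1.37], [-2.13, 2.11], [-1.35, 1.29], [-3.14, 3.14]. Speed limits (rad/s): [1.89, 1.89, 2.57, 2.79, 3.14, 3.14].

### API

Orientations are given as a rotation vector (axis times angle).
In Python, from cell import * gives the robot as it stands.
- The arm moves only by the tool jog_arm, never from a script. Its argument "plan" is a list of rows, each an object with "translation": the shift along the tool's x, y, z in mm, a list of three; "twist": the turn, a rotation vector about the tool's x, y, z in degrees, a list of three. A call has 1 to 20 rows; each row is the pose to reach, as a shift and turn from the pose measured when the call began, along the tool's axes at that moment; what a row does not reach only later rows make up. A row lasts 1/12 s, in which the tool goes at most 41.7 mm and 7.16 degrees, less where a joint would pass 70% of its speed; a pose out of reach is approached as far as the arm can. A call with a gripper value outside its range is refused whole. "claw" is the closure, from -1 (fully open) to 1 (shut), so that 0 is half open, set as the call begins (left out, the last holds). The fingers move at their own pace and stop on an object; "squeeze" is the grip in N (left out, the last holds). Time passes only in rows, so rows that repeat a pose let the fingers close. It gives the time, the measured TCP pose, the force and the opening at its end, in the units of the state.
- state(): the state, without advancing time (a new reading comes with each control period).
- snapshot(name): name is "side" or "top" or "wrist"; returns the picture (384x512x3 uint8, red, green, blue); there is no depth.
- camera_model(name): a dict with "vfov" (degrees; the focal length in pixels is half the picture's height over the tangent of half this angle, whatever the lens; pixels are square), "cx", "cy" (the principal point, pixels), "R" (3x3) and "t" (3): a world point X has camera coordinates R X + t. Camera axes: x right, y down, z forward; pixel columns grow to the right and rows downward; lengths in mm; the calibration is good to about 2 mm. A picture is of the moment at which its call begins: read the wrist's pose just before it. camera_model takes no time and is no camera call; for the wrist camera it gives the pose at the moment of the call.
- close_job(): hands the job in, once; it reports no verdict.
The state is a dict: "clock": time; "joint_pos": joint angles; "joint_velocities": joint speeds; "tau": joint torques, N m; "eef_pos": TCP position; "orientation": TCP orientation; "contact_force": force on the tool from outside, world axes, zero at the start; "wrist_torque": the same for the moment, N m; "width": opening from 0.0 (shut) to 1.0 (fully open).
Only numpy, scipy, OpenCV 4.12 (cv2) and the standard library are available. Lean on these libraries where they do the work, as an engineer would, in place of code of your own. Each camera call takes 0.05 s, during which the arm holds its last target.

## Working session

There is one attempt and no reset: what is moved stays moved. The work goes in short steps, Python scripts to look and compute and a tool call to move; the robot and the scene stay as the last step left them, time stands still between calls to the robot, and variables do not carry over. Pictures are saved under pics/ and viewed, and the job is handed in when it is done.

Besides the shell and the picture viewer there is one more tool, called by a JSON object that holds its "method" and its "body", one argument or row to a line. jog_arm: Moves the arm, as the interface text tells. Its arguments: {"type":"object","properties":{"plan":{"type":"array"},"claw":{"type":"number"},"squeeze":{"type":"number"}},"required":["plan"]}

```bash
mkdir -p pics; ls
python3 - <<'E'
from cell import *
import cv2
print(state())
for n in ["side","top"]:
    im=snapshot(n); cv2.imwrite(f"pics/{n}0.png",im[:,:,::-1]); m=camera_model(n); print(n,m)
E
```

```text
pics
{'clock': 0.0, 'joint_pos': array([ 1.03870046e+00,  2.63586502e-01, -4.89398824e-02,  1.25939738e+00,
       -5.70289465e-06,  1.41549639e+00]), 'joint_velocities': array([-1.27608738e-03,  4.72509835e-05, -1.72982155e-04, -1.13210205e-03,
        1.70641178e-03,  2.04160491e-04]), 'tau': array([ 3.46208704e-03, -6.37601638e+01,  3.84563756e+01,  1.36825000e-02,
        3.31818498e-06,  1.29909037e-05]), 'eef_pos': array([193.03721656, 487.93133011, 230.79105763]), 'orientation': array([-1.55157197,  0.29595685, -0.29536556]), 'contact_force': array([ 0.31717199, -0.52938914,  0.07114592]), 'wrist_torque': array([-0.03793256,  0.01168509, -0.01716033]), 'width': 0.9965893215963492}
side {'vfov': 47.8179799910326, 'cx': 255.6582948703283, 'cy': 188.7451560046816, 'R': array([[ 0.98194138, -0.18897338,  0.00895425],
       [-0.08548789, -0.48543887, -0.87008099],
       [ 0.16876889,  0.85360305, -0.49282745]]), 't': array([-558.15653778,   76.19402523, 1315.36464564])}
top {'vfov': 42.78500823586113, 'cx': 257.1564309042011, 'cy': 189.98521838075368, 'R': array([[ 0.02666098, -0.99938351,  0.02284283],
       [-0.98122993, -0.03052886, -0.19040961],
       [ 0.19098959, -0.01733756, -0.98143894]]), 't': array([ -78.87481806,  555.94355862, 1388.06377952])}
```

View pics/side0.png

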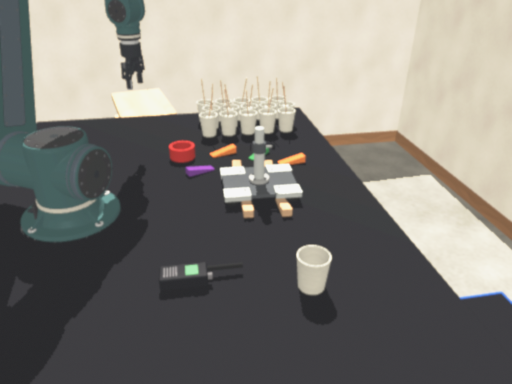

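View pics/top0.png

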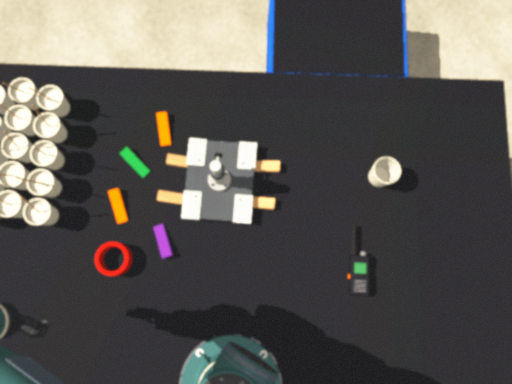

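The top view shows the base centred near (218,180), with white shoes at (196,152), (242,154), (190,205) and (243,208). The four tan wedges are at (176,160), (268,166), (170,197) and (265,203). The orange (2), green and purple sticks are look-alikes on the left, to be left alone.

```bash
cat > h.py <<'E'
from cell import *
import numpy as np, cv2
from scipy.spatial.transform import Rotation as Rot
def f_of(m,h=384): return h/2/np.tan(np.radians(m['vfov']/2))
def ray(m,u,v,z):
    f=f_of(m); d=np.array([(u-m['cx'])/f,(v-m['cy'])/f,1.]); R=np.array(m['R']);t=np.array(m['t'])
    c=-R.T@t; w=R.T@d; return c+w*(z-c[2])/w[2]
def proj(m,X):
    p=np.array(m['R'])@np.array(X)+m['t']; f=f_of(m); return p[0]/p[2]*f+m['cx'],p[1]/p[2]*f+m['cy']
E
python3 - <<'E'
from h import *
im=cv2.imread('pics/top0.png'); m=camera_model('top')
hsv=cv2.cvtColor(im,cv2.COLOR_BGR2HSV)
roi=np.zeros(im.shape[:2],np.uint8); roi[130:230,150:290]=255
wh=((hsv[...,1]<50)&(hsv[...,2]>170)).astype(np.uint8)*255&roi
tan=((hsv[...,0]>5)&(hsv[...,0]<25)&(hsv[...,1]>70)&(hsv[...,2]>110)).astype(np.uint8)*255&roi
for nm,mk,z in (('shoe',wh,38),('wedge',tan,15)):
    n,l,s,c=cv2.connectedComponentsWithStats(mk)
    for i in range(1,n):
        if s[i,4]<40: continue
        cnt=cv2.findContours((l==i).astype(np.uint8),cv2.RETR_EXTERNAL,cv2.CHAIN_APPROX_NONE)[0][0]
        r=cv2.minAreaRect(cnt); print(nm,s[i],ray(m,*c[i],z).round(1)); print([ray(m,*p,z).round(0)[:2].tolist() for p in cv2.boxPoints(r)])
x0,y0,x1,y1=140,120,300,240
cv2.imwrite('pics/crop0.png',cv2.resize(im[y0:y1,x0:x1],None,fx=5,fy=5,interpolation=cv2.INTER_CUBIC))
E
```

```text
shoe [186 137  21  30 523] [673.2 123.6  38. ]
[[632.0, 154.0], [719.0, 149.0], [715.0, 92.0], [627.0, 97.0]]
shoe [237 141  20  29 521] [667.5 -27.5  38. ]
[[625.0, 3.0], [713.0, -2.0], [709.0, -58.0], [621.0, -53.0]]
shoe [209 157  12  16 133] [633.8  66.   38. ]
[[631.0, 91.0], [663.0, 62.0], [639.0, 37.0], [607.0, 66.0]]
shoe [207 174  19  17 155] [575.6  64.7  38. ]
[[582.0, 99.0], [606.0, 83.0], [567.0, 31.0], [543.0, 48.0]]
shoe [181 190  21  30 558] [512.  130.4  38. ]
[[471.0, 161.0], [559.0, 156.0], [554.0, 99.0], [466.0, 105.0]]
shoe [232 193  21  31 566] [504.7 -20.6  38. ]
[[463.0, 10.0], [551.0, 6.0], [548.0, -52.0], [460.0, -47.0]]
wedge [157 130  15  17 216] [720.6 226.6  15. ]
[[744.0, 251.0], [751.0, 212.0], [697.0, 202.0], [691.0, 241.0]]
wedge [165 153  23  15 270] [651.4 187.5  15. ]
[[636.0, 222.0], [676.0, 219.0], [668.0, 149.0], [628.0, 152.0]]
wedge [254 159  27  14 207] [642.5 -91.8  15. ]
[[662.0, -51.0], [665.0, -131.0], [624.0, -132.0], [621.0, -52.0]]
wedge [156 189  27  16 336] [537.2 200.8  15. ]
[[523.0, 242.0], [562.0, 239.0], [552.0, 160.0], [513.0, 164.0]]
wedge [253 196  23  14 176] [527.9 -81.9  15. ]
[[547.0, -51.0], [549.0, -118.0], [509.0, -119.0], [507.0, -53.0]]
```

View pics/crop0.png

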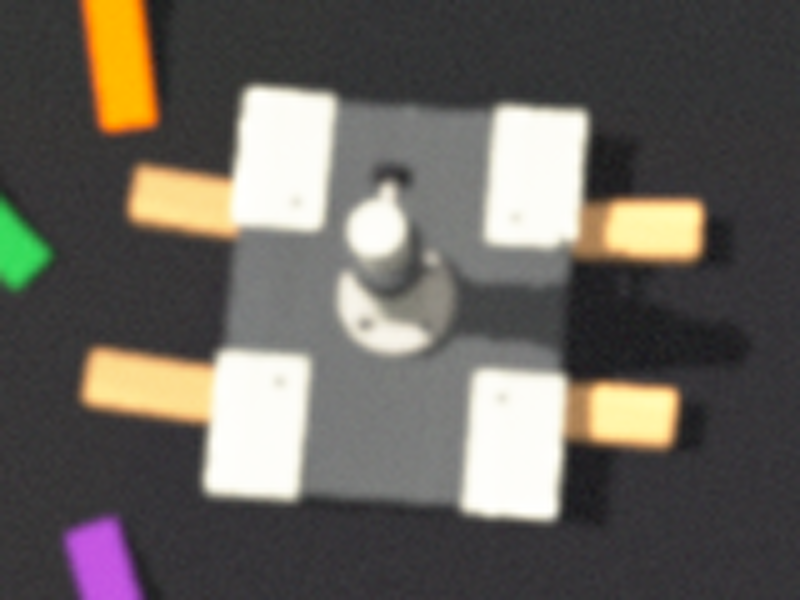

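Run:
```python
from h import *
s=state(); R=Rot.from_rotvec(s['orientation']).as_matrix(); print(R.round(3))
try: print(pinch_z)
except Exception as e: print(e)
m=camera_model('top')
# purple, position
for u,v in [(153,227),(163,223),(172,255),(161,258)]: print(ray(m,u,v,20).round())
yaw=np.radians(-2.4)
# desired: tool z along base x (sign nearest), y down
for sgn in (1,-1):
    zt=sgn*np.array([np.cos(yaw),np.sin(yaw),0]); yt=np.array([0,0,-1.]); xt=np.cross(yt,zt)
    D=np.c_[xt,yt,zt]; print(sgn,Rot.from_matrix(R.T@D).as_rotvec(degrees=True).round(2))
    print('x tool',xt)
```

```text
[[ 0.93  -0.     0.368]
 [-0.368 -0.001  0.93 ]
 [-0.    -1.    -0.001]]
18.700000000000003
[444. 241.  20.]
[456. 213.  20.]
[363. 181.  20.]
[354. 212.  20.]
1 [6.000e-02 7.081e+01 3.000e-02]
x tool [-0.04187565 -0.99912283 -0.        ]
-1 [ 3.0000e-02 -1.0919e+02 -6.0000e-02]
x tool [0.04187565 0.99912283 0.        ]
```

{"method": "jog_arm", "body": {
  "plan": [
    {"translation":[34,11,-18],"twist":[0,6,0]},
    {"translation":[68,22,-37],"twist":[0,12,0]},
    {"translation":[103,33,-55],"twist":[0,18,0]},
    {"translation":[137,44,-74],"twist":[0,24,0]},
    {"translation":[171,55,-92],"twist":[0,30,0]},
    {"translation":[206,66,-110],"twist":[0,36,0]},
    {"translation":[240,77,-129],"twist":[0,42,0]},
    {"translation":[274,88,-147],"twist":[0,48,0]},
    {"translation":[308,99,-165],"twist":[0,54,0]},
    {"translation":[343,110,-184],"twist":[0,60,0]},
    {"translation":[377,121,-202],"twist":[0,66,0]},
    {"translation":[411,131,-220],"twist":[0,70.8,0]},
    {"translation":[411,131,-220],"twist":[0,70.8,0]},
    {"translation":[411,131,-220],"twist":[0,70.8,0]},
    {"translation":[411,131,-220],"twist":[0,70.8,0]},
    {"translation":[411,131,-220],"twist":[0,70.8,0]}
  ],
  "claw": 1,
  "squeeze": 60
}}

```text
clock: 1.43
eef_pos: [493.6, 132.8, 100.2]
orientation: [-1.191, 1.239, -1.239]
contact_force: [1.0, -0.1, -0.2]
width: -0.002
```

{"method": "jog_arm", "body": {
  "plan": [
    {"translation":[1,20,0],"twist":[0,0,0]},
    {"translation":[1,40,0],"twist":[0,0,0]},
    {"translation":[1,52,0],"twist":[0,0,0]},
    {"translation":[1,58,0],"twist":[0,0,0]},
    {"translation":[1,58,0],"twist":[0,0,0]},
    {"translation":[1,58,0],"twist":[0,0,0]}
  ]
}}

```text
clock: 1.93
eef_pos: [493.4, 132.3, 42.8]
orientation: [-1.191, 1.238, -1.238]
contact_force: [1.1, -0.8, -0.3]
width: -0.003
```

Run:
```python
from h import *
s=state(); print(s['eef_pos'],s['contact_force'],Rot.from_rotvec(s['orientation']).as_matrix().round(3))
im=snapshot('side'); m=camera_model('side')
u,v=proj(m,s['eef_pos']); print(u,v)
c=im[110:240,180:350,::-1]; cv2.imwrite('pics/side1.png',cv2.resize(c,None,fx=4.5,fy=4.5,interpolation=cv2.INTER_CUBIC))
im=snapshot('wrist'); cv2.imwrite('pics/wrist1.png',im[:,:,::-1])
```

```text
[493.44502553 132.3183161   42.77675443] [ 1.12446997 -0.76626299 -0.30938335] [[-0.039 -0.     0.999]
 [-0.999 -0.001 -0.039]
 [ 0.001 -1.    -0.   ]]
227.11204286542664 169.14911173464833
```

View pics/side1.png

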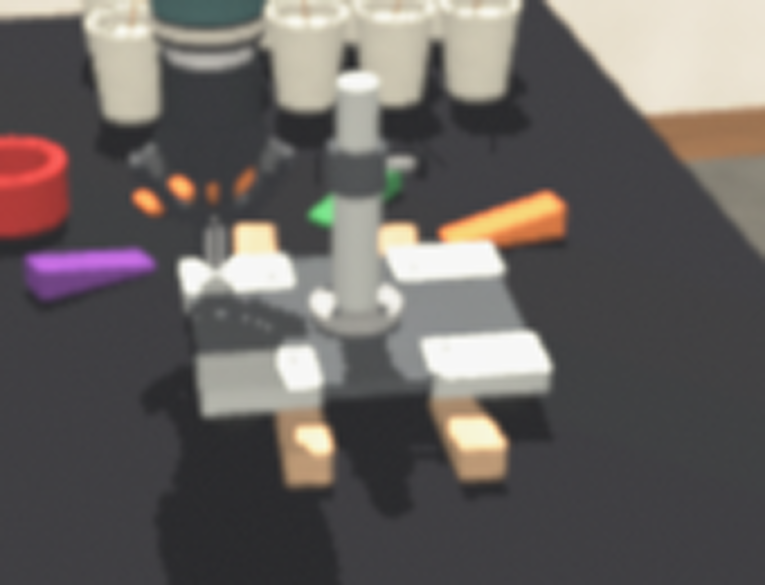

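View pics/wrist1.png

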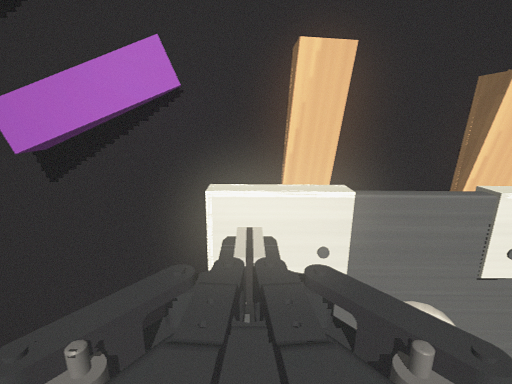

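The side view shows the fingertips just above the near-left shoe (about (228,170) full-frame); the wrist view confirms they are over its outer half. I'll press in small steps.

{"method": "jog_arm", "body": {
  "plan": [
    {"translation":[0,2,0],"twist":[0,0,0]},
    {"translation":[0,3,0],"twist":[0,0,0]},
    {"translation":[0,4,0],"twist":[0,0,0]},
    {"translation":[0,5,0],"twist":[0,0,0]},
    {"translation":[0,6,0],"twist":[0,0,0]},
    {"translation":[0,6,0],"twist":[0,0,0]},
    {"translation":[0,6,0],"twist":[0,0,0]}
  ]
}}

```text
clock: 2.62
eef_pos: [493.9, 132.1, 37.0]
orientation: [-1.19, 1.238, -1.239]
contact_force: [-0.9, -0.2, -0.1]
width: 0.002
```

{"method": "jog_arm", "body": {
  "plan": [
    {"translation":[0,1,0],"twist":[0,0,0]},
    {"translation":[0,2,0],"twist":[0,0,0]},
    {"translation":[0,2,0],"twist":[0,0,0]},
    {"translation":[0,2,0],"twist":[0,0,0]}
  ]
}}

```text
clock: 2.95
eef_pos: [493.9, 132.1, 35.1]
orientation: [-1.19, 1.238, -1.239]
contact_force: [-0.1, 0.8, 2.1]
width: 0.001
```

{"method": "jog_arm", "body": {
  "plan": [
    {"translation":[0,1,0],"twist":[0,0,0]},
    {"translation":[0,2,0],"twist":[0,0,0]},
    {"translation":[0,2,0],"twist":[0,0,0]},
    {"translation":[0,2,0],"twist":[0,0,0]}
  ]
}}

```text
clock: 3.28
eef_pos: [493.9, 132.1, 33.0]
orientation: [-1.19, 1.238, -1.239]
contact_force: [-1.2, 1.9, 2.3]
width: -0.004
```

{"method": "jog_arm", "body": {
  "plan": [
    {"translation":[0,0.5,0],"twist":[0,0,0]},
    {"translation":[0,1,0],"twist":[0,0,0]},
    {"translation":[0,1.5,0],"twist":[0,0,0]},
    {"translation":[0,1.5,0],"twist":[0,0,0]},
    {"translation":[0,1.5,0],"twist":[0,0,0]},
    {"translation":[0,1.5,0],"twist":[0,0,0]}
  ]
}}

```text
clock: 3.78
eef_pos: [493.9, 132.3, 31.8]
orientation: [-1.19, 1.238, -1.238]
contact_force: [-3.7, 2.3, 9.0]
width: 0.002
```

Run:
```python
from h import *
s=state(); print(s['eef_pos'],s['contact_force'],s['wrist_torque'])
im=snapshot('side'); print(state()['contact_force'])
c=im[110:240,180:350,::-1]; cv2.imwrite('pics/side2.png',cv2.resize(c,None,fx=4.5,fy=4.5,interpolation=cv2.INTER_CUBIC))
im=snapshot('wrist'); cv2.imwrite('pics/wrist2.png',im[:,:,::-1])
```

```text
[493.87644016 132.2854763   31.75699839] [-3.65206364  2.34056897  8.9550307 ] [ 0.39415885  0.52714275 -0.033246  ]
[-2.8236091   3.01659459  7.25877482]
```

View pics/side2.png

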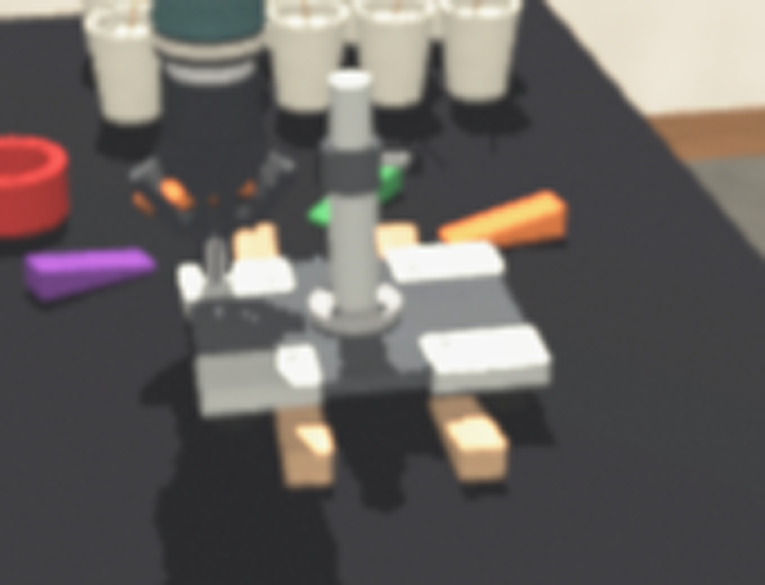

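View pics/wrist2.png

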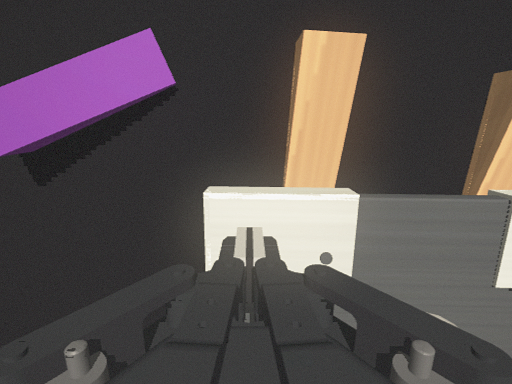

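The column top moved left by about 2 px and the tool sank from 37 to 32 mm on a few newtons: near_left is the soft corner. I'll retract and locate its wedge (the tan one at wrist (325,40)–(310,185), starting under the left edge of this shoe; the purple one is a decoy).

{"method": "jog_arm", "body": {
  "plan": [
    {"translation":[0,-5,0],"twist":[0,0,0]},
    {"translation":[0,-20,0],"twist":[0,0,0]},
    {"translation":[0,-45,0],"twist":[0,0,0]},
    {"translation":[-30,-75,20],"twist":[0,0,0]},
    {"translation":[-60,-90,40],"twist":[0,0,0]},
    {"translation":[-60,-90,40],"twist":[0,0,0]},
    {"translation":[-60,-90,40],"twist":[0,0,0]},
    {"translation":[-60,-90,40],"twist":[0,0,0]}
  ]
}}

```text
clock: 4.55
eef_pos: [535.6, 190.4, 121.3]
orientation: [-1.191, 1.238, -1.238]
contact_force: [-0.0, 0.0, -0.3]
width: -0.003
```

Run:
```python
from h import *
s=state(); print(s['eef_pos'],s['contact_force'])
m=camera_model('wrist'); im=snapshot('wrist')[:,:,::-1].copy(); cv2.imwrite('pics/wrist3.png',im)
np.savez('w3.npz',R=m['R'],t=m['t'],k=[m['vfov'],m['cx'],m['cy']])
t=snapshot('top')[:,:,::-1]; cv2.imwrite('pics/top3.png',t)
cv2.imwrite('pics/top3c.png',cv2.resize(t[120:240,140:300],None,fx=5,fy=5,interpolation=cv2.INTER_CUBIC))
```

```text
[535.60732499 190.42878718 121.26698874] [-0.02257628  0.01333967 -0.34408865]
```

View pics/wrist3.png

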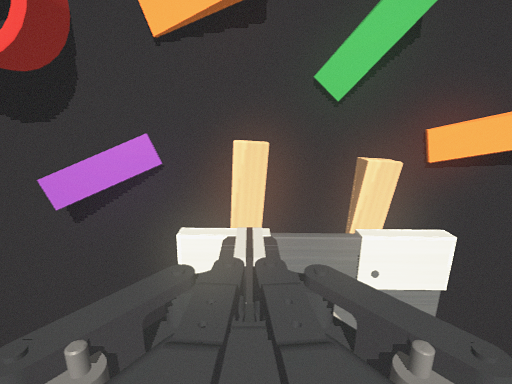

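View pics/top3c.png

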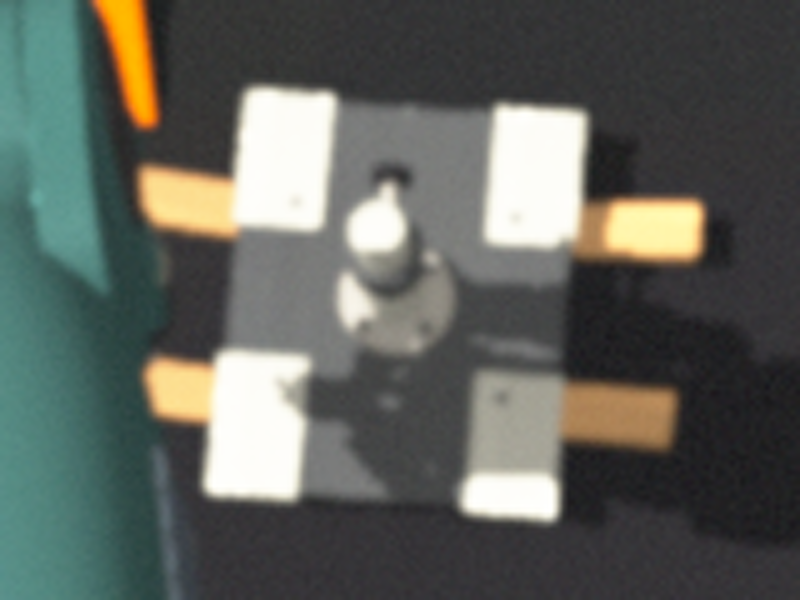

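Wrist view: our wedge (tan, left of the pair) has its thick-end top edge at (234,141)–(269,142) and enters the left edge of the near-left shoe at about (248,228). The green, orange and purple pieces lie clear of it.

Run:
```python
from h import *
d=np.load('w3.npz'); m=dict(R=d['R'],t=d['t'],vfov=d['k'][0],cx=d['k'][1],cy=d['k'][2])
for p,z in [((234,141),25),((269,142),25),((231,226),11),((263,227),11),((178,229),38),((452,232),38),((361,158),25),((400,162),25),((161,160),20),((148,135),20)]: print(p,ray(m,*p,z).round(1))
mt=camera_model('top')
for p in [(158,190),(156.2,200.5)]: print('top',ray(mt,*p,25).round(1))
ex=np.array([.9991,-.042]);ey=np.array([.042,.9991]);c=np.array([589,51.5])
for y in (102,133,175): print(y,c-58*ex+y*ey)
```

```text
(234, 141) [524.7 239.7  25. ]
(269, 142) [553.8 237.7  25. ]
(231, 226) [516.9 158.7  11. ]
(263, 227) [547.5 156.5  11. ]
(178, 229) [473.7 168.3  38. ]
(452, 232) [708.5 156.6  38. ]
(361, 158) [631.3 221.4  25. ]
(400, 162) [664.6 216.8  25. ]
(161, 160) [460.5 225.5  20. ]
(148, 135) [452. 247.  20.]
top [554.4 233.1  25. ]
top [522.5 236.3  25. ]
102 [535.3362 155.8442]
133 [536.6382 186.8163]
175 [538.4022 228.7785]
```

{"method": "jog_arm", "body": {
  "plan": [
    {"translation":[-30,0,1],"twist":[0,0,0]},
    {"translation":[-55,5,1],"twist":[0,0,0]},
    {"translation":[-72,20,1.5],"twist":[0,0,0]},
    {"translation":[-72,50,1.5],"twist":[0,0,0]},
    {"translation":[-72,80,1.5],"twist":[0,0,0]},
    {"translation":[-72,100,1.5],"twist":[0,0,0]},
    {"translation":[-72,111,1.5],"twist":[0,0,0]},
    {"translation":[-72,111,1.5],"twist":[0,0,0]},
    {"translation":[-72,111,1.5],"twist":[0,0,0]},
    {"translation":[-72,111,1.5],"twist":[0,0,0]}
  ]
}}

```text
clock: 5.48
eef_pos: [539.6, 261.3, 10.8]
orientation: [-1.191, 1.239, -1.239]
contact_force: [0.3, -0.5, -0.3]
width: -0.001
```

Run:
```python
from h import *
s=state(); print(s['eef_pos'],s['contact_force'])
im=snapshot('wrist')[:,:,::-1].copy(); cv2.imwrite('pics/wrist4.png',im)
im=snapshot('side'); 
c=im[110:240,180:350,::-1]; cv2.imwrite('pics/side4.png',cv2.resize(c,None,fx=4.5,fy=4.5,interpolation=cv2.INTER_CUBIC))
```

```text
[539.59488442 261.30842388  10.77402796] [ 0.32207382 -0.52021864 -0.27356918]
```

View pics/wrist4.png

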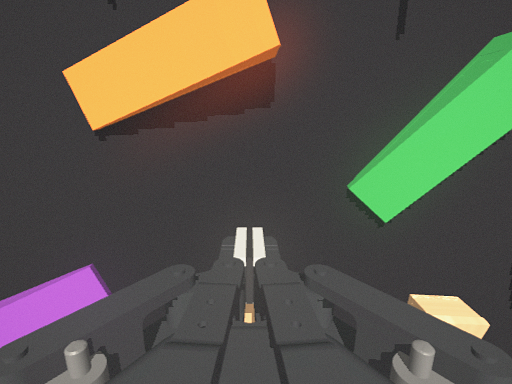

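View pics/side4.png

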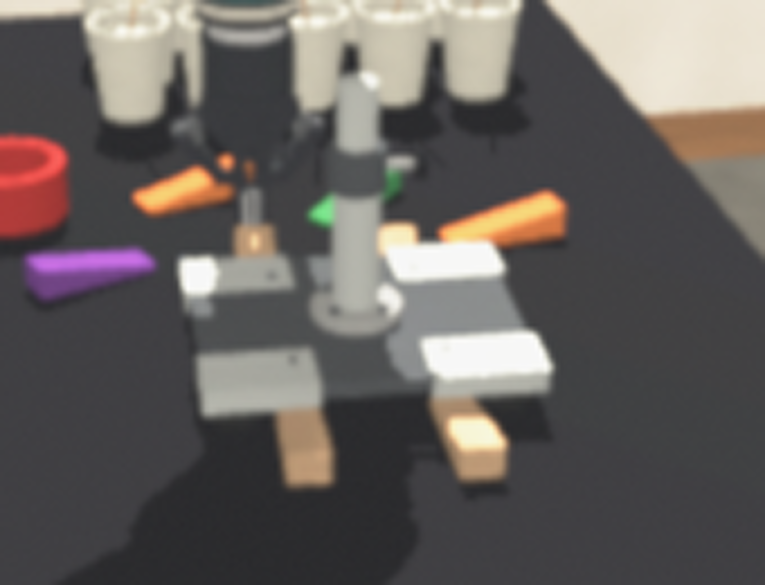

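The fingertips are behind the wedge's thick end and in line with it. I'll push gently.

{"method": "jog_arm", "body": {
  "plan": [
    {"translation":[4,0,0],"twist":[0,0,0]},
    {"translation":[8,0,0],"twist":[0,0,0]},
    {"translation":[11,0,0],"twist":[0,0,0]},
    {"translation":[14,0,0],"twist":[0,0,0]},
    {"translation":[17,0,0],"twist":[0,0,0]},
    {"translation":[20,0,0],"twist":[0,0,0]},
    {"translation":[23,0,0],"twist":[0,0,0]},
    {"translation":[26,0,0],"twist":[0,0,0]},
    {"translation":[29,0,0],"twist":[0,0,0]},
    {"translation":[32,0,0],"twist":[0,0,0]},
    {"translation":[35,0,0],"twist":[0,0,0]},
    {"translation":[38,0,0],"twist":[0,0,0]},
    {"translation":[40,0,0],"twist":[0,0,0]},
    {"translation":[40,0,0],"twist":[0,0,0]}
  ]
}}

```text
clock: 6.75
eef_pos: [538.2, 221.2, 11.0]
orientation: [-1.19, 1.239, -1.239]
contact_force: [0.3, -0.6, 0.5]
width: 0.0
```

Run:
```python
from h import *
s=state(); print(s['eef_pos'],s['contact_force'])
im=snapshot('side'); 
c=im[110:240,180:350,::-1]; cv2.imwrite('pics/side5.png',cv2.resize(c,None,fx=4.5,fy=4.5,interpolation=cv2.INTER_CUBIC))
im=snapshot('top')[:,:,::-1]; cv2.imwrite('pics/top5c.png',cv2.resize(im[120:240,140:300],None,fx=5,fy=5,interpolation=cv2.INTER_CUBIC))
```

```text
[538.2487281  221.1913974   11.02743263] [ 0.26501023 -0.58764061  0.54441651]
```

View pics/side5.png

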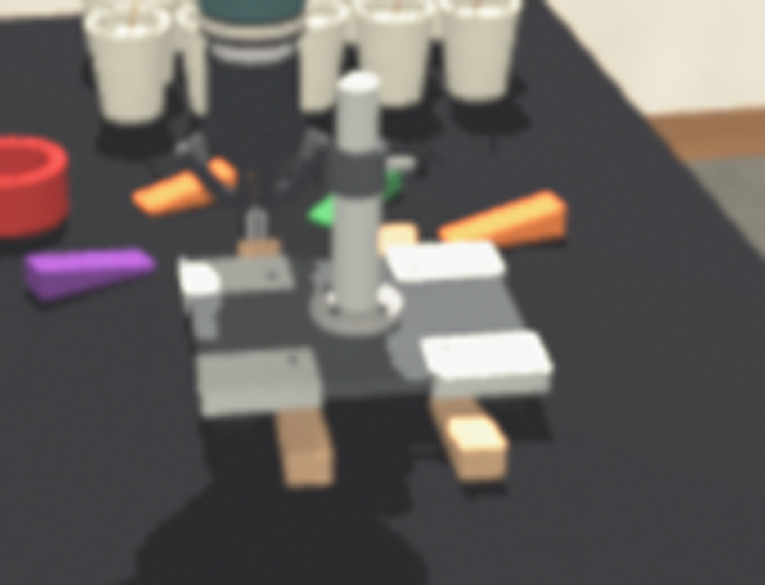

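View pics/top5c.png

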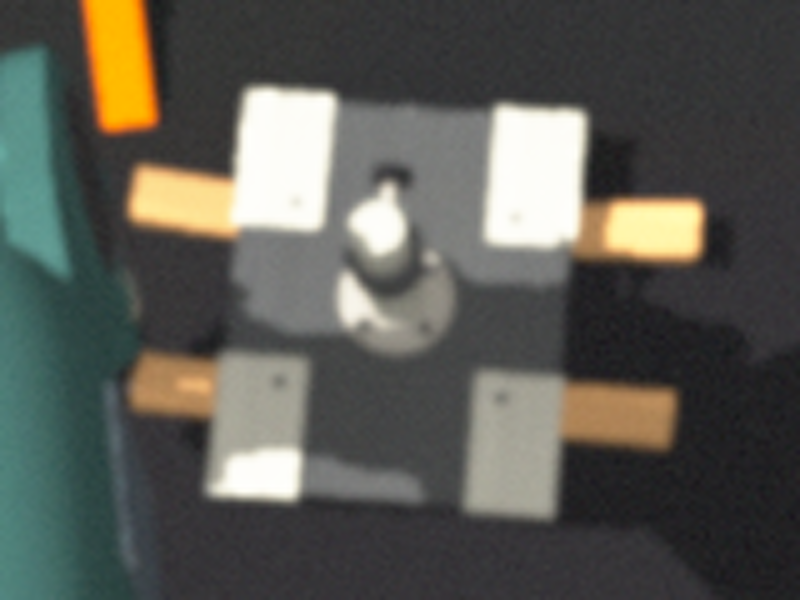

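The wedge is sliding in straight; its outer end is now near crop (130,385). Continuing.

{"method": "jog_arm", "body": {
  "plan": [
    {"translation":[3,0,0],"twist":[0,0,0]},
    {"translation":[6,0,0],"twist":[0,0,0]},
    {"translation":[8,0,0],"twist":[0,0,0]},
    {"translation":[10,0,0],"twist":[0,0,0]},
    {"translation":[12,0,0],"twist":[0,0,0]},
    {"translation":[12,0,0],"twist":[0,0,0]},
    {"translation":[12,0,0],"twist":[0,0,0]}
  ]
}}

```text
clock: 7.43
eef_pos: [537.8, 209.4, 11.0]
orientation: [-1.19, 1.239, -1.239]
contact_force: [-0.1, 0.4, 0.2]
width: -0.002
```

Run:
```python
from h import *
s=state(); print(s['eef_pos'],s['contact_force'])
im=snapshot('top')[:,:,::-1]; cv2.imwrite('pics/top6c.png',cv2.resize(im[120:240,140:300],None,fx=5,fy=5,interpolation=cv2.INTER_CUBIC))
```

```text
[537.81497998 209.40794627  11.04541493] [-0.14032348  0.38513747  0.19678344]
```

View pics/top6c.png

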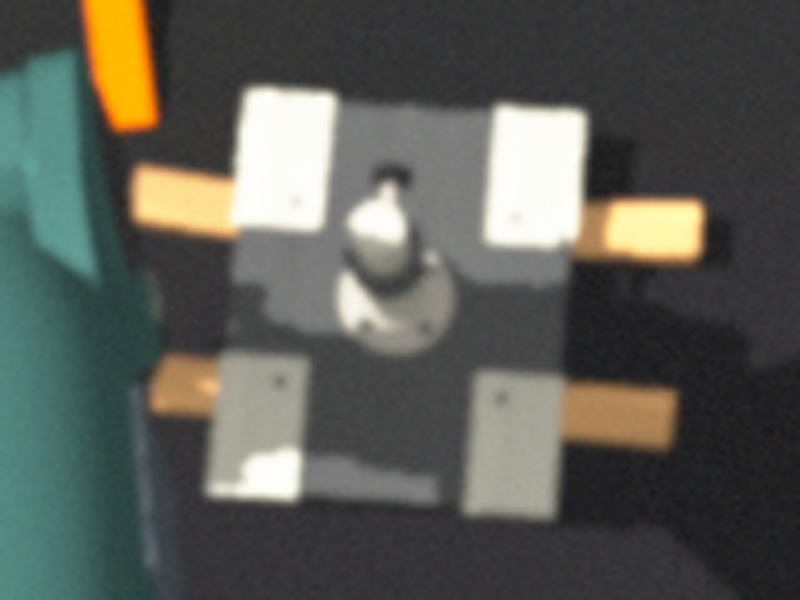

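{"method": "jog_arm", "body": {
  "plan": [
    {"translation":[2,0,0],"twist":[0,0,0]},
    {"translation":[3,0,0],"twist":[0,0,0]},
    {"translation":[4,0,0],"twist":[0,0,0]},
    {"translation":[5,0,0],"twist":[0,0,0]},
    {"translation":[6,0,0],"twist":[0,0,0]},
    {"translation":[7,0,0],"twist":[0,0,0]},
    {"translation":[8,0,0],"twist":[0,0,0]},
    {"translation":[8,0,0],"twist":[0,0,0]}
  ]
}}

```text
clock: 8.15
eef_pos: [537.5, 201.5, 11.1]
orientation: [-1.19, 1.239, -1.239]
contact_force: [-0.2, 2.0, -0.8]
width: 0.002
```

{"method": "jog_arm", "body": {
  "plan": [
    {"translation":[1,0,0],"twist":[0,0,0]},
    {"translation":[2,0,0],"twist":[0,0,0]},
    {"translation":[2,0,0],"twist":[0,0,0]}
  ]
}}

```text
clock: 8.4
eef_pos: [537.5, 199.7, 11.1]
orientation: [-1.189, 1.239, -1.239]
contact_force: [1.0, 4.6, -1.1]
width: 0.002
```

{"method": "jog_arm", "body": {
  "plan": [
    {"translation":[1,0,0],"twist":[0,0,0]},
    {"translation":[2,0,0],"twist":[0,0,0]},
    {"translation":[2,0,0],"twist":[0,0,0]}
  ]
}}

```text
clock: 8.65
eef_pos: [537.5, 198.1, 11.1]
orientation: [-1.188, 1.239, -1.238]
contact_force: [0.2, 7.4, -0.3]
width: -0.001
```

{"method": "jog_arm", "body": {
  "plan": [
    {"translation":[1,0,0],"twist":[0,0,0]},
    {"translation":[2,0,0],"twist":[0,0,0]},
    {"translation":[2,0,0],"twist":[0,0,0]},
    {"translation":[2,0,0],"twist":[0,0,0]}
  ]
}}

```text
clock: 8.98
eef_pos: [537.5, 196.9, 11.2]
orientation: [-1.187, 1.239, -1.236]
contact_force: [0.9, 9.0, -1.6]
width: 0.0
```

{"method": "jog_arm", "body": {
  "plan": [
    {"translation":[1,0,0],"twist":[0,0,0]},
    {"translation":[2,0,0],"twist":[0,0,0]},
    {"translation":[2,0,0],"twist":[0,0,0]},
    {"translation":[2,0,0],"twist":[0,0,0]}
  ]
}}

```text
clock: 9.32
eef_pos: [537.5, 195.9, 11.2]
orientation: [-1.186, 1.24, -1.234]
contact_force: [0.3, 10.6, -1.0]
width: 0.001
```

Run:
```python
from h import *
s=state(); print(s['eef_pos'],s['contact_force'])
im=snapshot('top')[:,:,::-1]; cv2.imwrite('pics/top7c.png',cv2.resize(im[120:240,140:300],None,fx=5,fy=5,interpolation=cv2.INTER_CUBIC))
im=snapshot('side'); print(state()['contact_force'],state()['eef_pos'])
c=im[110:240,180:350,::-1]; cv2.imwrite('pics/side7.png',cv2.resize(c,None,fx=4.5,fy=4.5,interpolation=cv2.INTER_CUBIC))
```

```text
[537.46565781 195.92114814  11.16952084] [ 0.31758956 10.5998918  -1.00578525]
[ 0.54659909  9.95021243 -1.96198663] [537.45109867 195.89409915  11.17164191]
```

View pics/top7c.png

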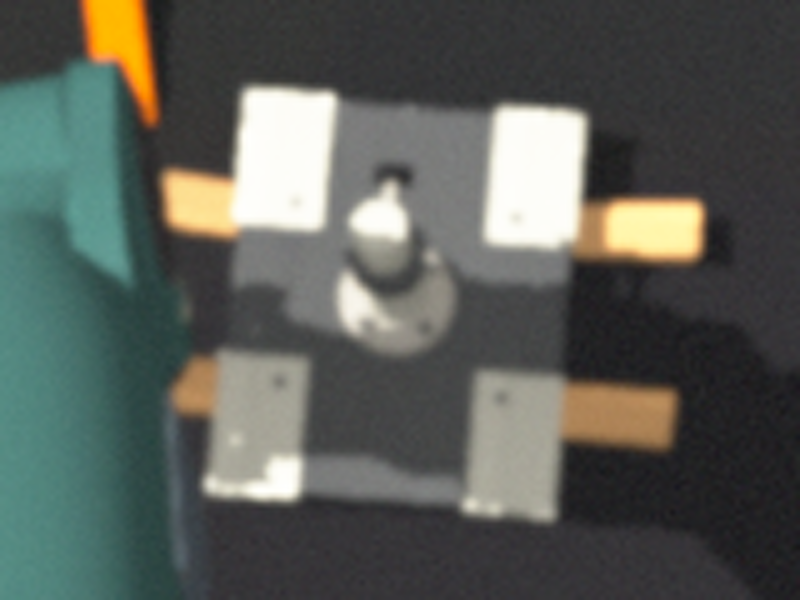

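View pics/side7.png

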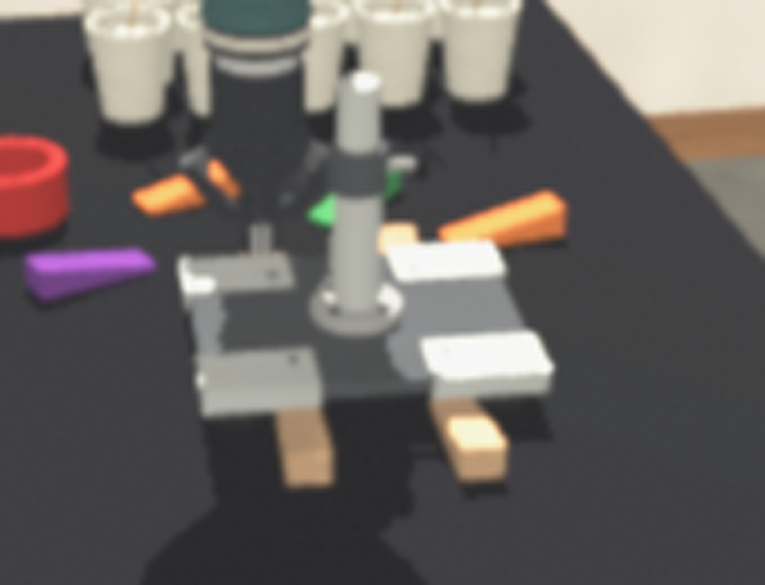

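The base hasn't shifted and the push reads about 10 N, so the wedge is jammed. I'll back off and go to the press point.

{"method": "jog_arm", "body": {
  "plan": [
    {"translation":[-5,0,0],"twist":[0,0,0]},
    {"translation":[-15,0,0],"twist":[0,0,0]},
    {"translation":[-15,-20,0],"twist":[0,0,0]},
    {"translation":[-15,-50,0],"twist":[0,0,0]},
    {"translation":[0,-70,-10],"twist":[0,0,0]},
    {"translation":[35,-70,-30],"twist":[0,0,0]},
    {"translation":[65,-60,-45],"twist":[0,0,0]},
    {"translation":[65,-45,-46],"twist":[0,0,0]},
    {"translation":[65,-35,-46],"twist":[0,0,0]},
    {"translation":[65,-35,-46],"twist":[0,0,0]},
    {"translation":[65,-35,-46],"twist":[0,0,0]}
  ]
}}

```text
clock: 10.33
eef_pos: [488.9, 132.8, 45.8]
orientation: [-1.187, 1.24, -1.234]
contact_force: [-0.2, 0.5, 0.1]
width: 0.003
```

Run:
```python
from h import *
s=state(); print(s['eef_pos'],s['contact_force'])
im=snapshot('wrist')[:,:,::-1]; cv2.imwrite('pics/wrist8.png',im)
```

```text
[488.85555575 132.75274851  45.78488337] [-0.20719446  0.5363369   0.10701088]
```

View pics/wrist8.png

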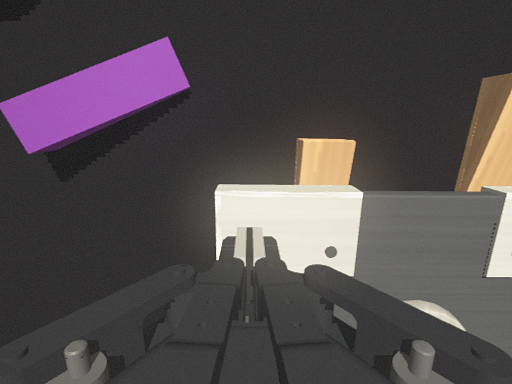

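The wedge is now deep under the shoe, with its outer end at (325,140). Pressing again.

{"method": "jog_arm", "body": {
  "plan": [
    {"translation":[0,0,10],"twist":[0,0,0]},
    {"translation":[0,3,10],"twist":[0,0,0]},
    {"translation":[0,5,10],"twist":[0,0,0]},
    {"translation":[0,6,10],"twist":[0,0,0]},
    {"translation":[0,7,10],"twist":[0,0,0]},
    {"translation":[0,8,10],"twist":[0,0,0]},
    {"translation":[0,8,10],"twist":[0,0,0]},
    {"translation":[0,8,10],"twist":[0,0,0]}
  ]
}}

```text
clock: 11.05
eef_pos: [499.1, 132.5, 38.2]
orientation: [-1.186, 1.24, -1.234]
contact_force: [-0.1, 0.7, -0.7]
width: -0.001
```

{"method": "jog_arm", "body": {
  "plan": [
    {"translation":[0,0.5,0],"twist":[0,0,0]},
    {"translation":[0,1,0],"twist":[0,0,0]},
    {"translation":[0,1,0],"twist":[0,0,0]}
  ]
}}

```text
clock: 11.3
eef_pos: [499.2, 132.6, 37.3]
orientation: [-1.186, 1.239, -1.234]
contact_force: [-1.2, 0.4, 2.2]
width: 0.0
```

{"method": "jog_arm", "body": {
  "plan": [
    {"translation":[0,0.5,0],"twist":[0,0,0]},
    {"translation":[0,1,0],"twist":[0,0,0]},
    {"translation":[0,1,0],"twist":[0,0,0]},
    {"translation":[0,1,0],"twist":[0,0,0]}
  ]
}}

```text
clock: 11.63
eef_pos: [499.2, 132.6, 37.1]
orientation: [-1.186, 1.239, -1.234]
contact_force: [-5.2, -0.5, 16.2]
width: 0.002
```

Stiff now: 16 N at 37.1 mm. I'll hold for a moment, then retract.

{"method": "jog_arm", "body": {
  "plan": [
    {"translation":[0,0.5,0],"twist":[0,0,0]},
    {"translation":[0,0.5,0],"twist":[0,0,0]},
    {"translation":[0,0.5,0],"twist":[0,0,0]},
    {"translation":[0,0.5,0],"twist":[0,0,0]}
  ]
}}

```text
clock: 11.97
eef_pos: [499.2, 132.6, 37.1]
orientation: [-1.185, 1.238, -1.234]
contact_force: [-4.2, -0.4, 12.1]
width: 0.0
```

Run:
```python
from h import *
s=state(); print(s['eef_pos'],s['contact_force'])
im=snapshot('side'); 
c=im[110:240,180:350,::-1]; cv2.imwrite('pics/side9.png',cv2.resize(c,None,fx=4.5,fy=4.5,interpolation=cv2.INTER_CUBIC))
```

```text
[499.21482767 132.58278144  37.13602753] [-4.24219695 -0.36111517 12.13330919]
```

View pics/side9.png

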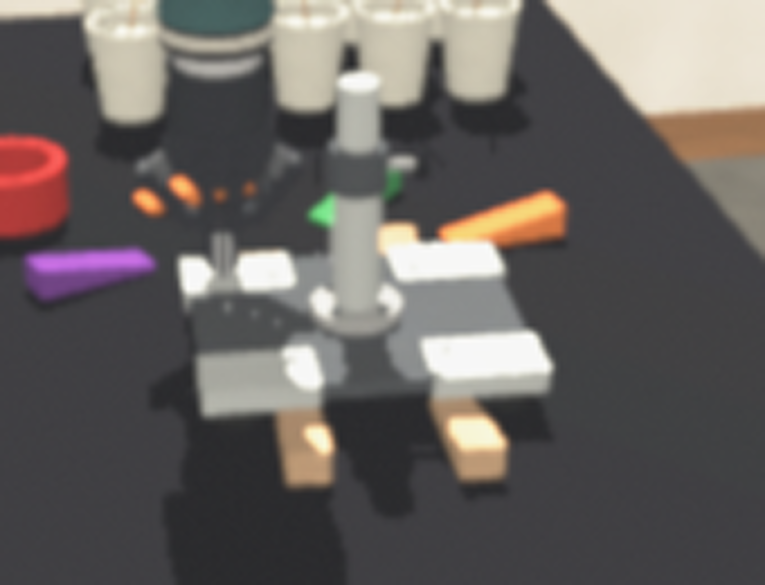

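The column stays upright under the press and the corner holds. Retracting straight up and doing a last look.

{"method": "jog_arm", "body": {
  "plan": [
    {"translation":[0,-3,0],"twist":[0,0,0]},
    {"translation":[0,-15,0],"twist":[0,0,0]},
    {"translation":[0,-40,0],"twist":[0,0,0]},
    {"translation":[-20,-70,-30],"twist":[0,0,0]},
    {"translation":[-30,-100,-60],"twist":[0,0,0]},
    {"translation":[-30,-120,-100],"twist":[0,0,0]},
    {"translation":[-30,-120,-130],"twist":[0,0,0]},
    {"translation":[-30,-120,-130],"twist":[0,0,0]},
    {"translation":[-30,-120,-130],"twist":[0,0,0]},
    {"translation":[-30,-120,-130],"twist":[0,0,0]}
  ]
}}

```text
clock: 12.85
eef_pos: [370.7, 167.0, 157.2]
orientation: [-1.184, 1.238, -1.235]
contact_force: [0.6, 0.2, -0.1]
width: -0.005
```

Run:
```python
from h import *
s=state(); print(s['eef_pos'],s['contact_force'])
im=snapshot('top')[:,:,::-1]; cv2.imwrite('pics/top10.png',im); cv2.imwrite('pics/top10c.png',cv2.resize(im[120:240,140:300],None,fx=5,fy=5,interpolation=cv2.INTER_CUBIC))
b=cv2.imread('pics/top0.png'); m=camera_model('top')
for n,i in (('0',b),('10',im)):
    h=cv2.cvtColor(np.ascontiguousarray(i),cv2.COLOR_BGR2HSV); w=((h[...,1]<50)&(h[...,2]>170)).astype(np.uint8)
    w[:130]=0;w[230:]=0;w[:,:150]=0;w[:,290:]=0
    k,l,st,c=cv2.connectedComponentsWithStats(w)
    print(n,[ray(m,*c[j],38).round(1)[:2].tolist()+[int(st[j,4])] for j in range(1,k) if st[j,4]>60])
```

```text
[370.71880625 166.99447738 157.23898659] [ 0.56304269  0.20236775 -0.11457894]
0 [[673.2, 123.6, 523], [667.5, -27.5, 521], [633.8, 66.0, 133], [575.6, 64.7, 155], [512.0, 130.4, 558], [504.7, -20.6, 566]]
10 [[673.2, 123.3, 517], [666.8, -27.7, 511], [634.2, 64.6, 134], [576.2, 64.5, 155], [511.4, 130.2, 558], [505.3, -20.9, 568]]
```

View pics/top10c.png

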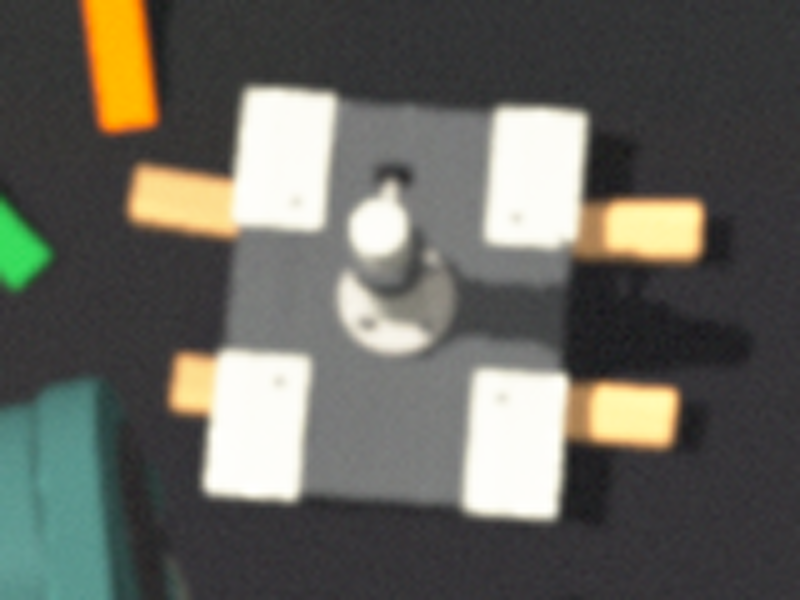

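```bash
python3 -c "
from cell import *
print(close_job()); print(state()['clock'])"
```

```text
the job is handed in; nothing more can be done
None
the job is handed in; nothing more can be done
```

The near-left corner was the soft one. Its wedge is now jammed in, and when pressed again that corner no longer gave. I handed the job in at about 13 s on the clock, and it reports no verdict.

- **Finding it:** pressing the near-left corner sank it from about 37 to 32 mm under a few newtons, with 9 N at the bottom, and the column visibly tilted. It levelled again when released. I did not press the other three corners, because the first one already gave clearly.
- **Wedge:** I slid the near-left wedge straight in, about 45 mm by estimate, until the push read about 10 N.
- **Proof press:** the fingertips stayed at 37.1 mm under 12–16 N, and the column stayed upright.
- **Last view:** the shoes are within 1 mm of where they started. The other three wedges look unmoved, and the robot is clear. The column top has shifted by about 1.4 mm, which fits the soft corner being brought back level.
- **Not checked:** I could not measure the load on each corner or the wedge's contact force. I also did not recheck the tape, cup and radio in the last view, though the arm never went near them at their height.

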